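# Shut the vent and start the freeze dryer

### The arm

A 6-joint arm with a two-finger parallel gripper is mounted at the origin on the work surface. World frame = base frame: x ahead of the robot, y to its left, z up, the work surface at z = 0. Lengths are in m, angles in rad, forces in N, time in s.
With the tool pointing down it reaches from about 0.35 to 0.775 m from the base axis. Payload 5.5 kg.
Tool frame: the origin (TCP) lies at the very end of the fingers, on their centre line; the grasp point (between the pads) lies 19 mm behind it (env.grasp_offset is the distance from the TCP to the grasp point, in m); z points along the fingers, x is the direction in which the jaws open and shut, and the axes are right-handed (so a half turn about z gives the same grasp; the last joint's range is limited). The gripper opens to 85 mm and grips with 20 to 120 N. Pads are 22 mm wide; open, the fingers measure 114 mm over their backs; the gripper's body (76 mm by 85 mm) begins 54 mm behind the grasp point. The pads swing forward as they close: fully open they stand 13 mm farther back than shut.
Start: joints at [-1.408, 0.313, 0.046, 1.304, 0, 1.431], TCP at [0.171, -0.549, 0.231] pointing down, gripper open.
Joint ranges: [-2.76, 2.76], [-0.86, 1.69], [-1.03, 1.26], [-2.2, 2.34], [-1.47, 1.5], [-3.14, 3.14]. Speed limits (rad/s): [2.57, 2.57, 3.14, 3.14, 3.14, 3.14].

### API

Orientations are given as a unit quaternion [w, x, y, z].
In Python, from workcell import status, viewer, env gives the robot as it stands.
- The arm moves only by the tool carry_out, never from a script. Its argument "plan" is a list of rows, each an object of numbers: "x", "y", "z": the shift along the tool's x, y, z in m; "ax", "ay", "az": the turn, a rotation vector about the tool's x, y, z in rad; "hand": the opening, from 0 (shut) to 1 (fully open). In form: [{"x": .., "y": .., "z": .., "ax": .., "ay": .., "az": .., "hand": ..}, ...]. A call has 1 to 12 rows; each row is the pose to reach, as a shift and turn from the pose measured when the call began, along the tool's axes at that moment; what a row does not reach only later rows make up. A row lasts 1/12 s, in which the tool goes at most 41.7 mm and 7.16 degrees, less where a joint would pass 70% of its speed; a pose out of reach is approached as far as the arm can. A call with a gripper value outside its range is refused whole. The fingers move at their own pace and stop on an object; "squeeze" is the grip in N (left out, the last holds). Time passes only in rows, so rows that repeat a pose let the fingers close. It gives the time, the measured TCP pose, the force and the opening at its end, in the units of the state.
- status.get_state(): the state, without advancing time (a new reading comes with each control period).
- viewer.read_camera(name): name is "scene" or "top"; returns the picture (480x640x3 uint8, red, green, blue); there is no depth.
- viewer.camera_model(name): a dict with "vfov" (degrees; the focal length in pixels is half the picture's height over the tangent of half this angle, whatever the lens; pixels are square), "cx", "cy" (the principal point, pixels), "k1" (the pictures are not rectified: a ray, as slopes to the right and down, at radius r is drawn at 1 + k1 r^2 times it, then the intrinsics apply), "T" (4x4, takes a point from camera to world coordinates). Camera axes: x right, y down, z forward; pixel columns grow to the right and rows downward; lengths in m; the calibration is good to about 2 mm. A picture is of the moment at which its call begins. camera_model takes no time and is no camera call.
- env.hand_in(): hands the job in, once; it reports no verdict.
The state is a dict: "clock": time; "joint_pos": joint angles; "qvel": joint speeds; "tau": joint torques, N m; "tcp_pos": TCP position; "orientation": TCP orientation; "wrist_force": force on the tool from outside, world axes, zero at the start; "ft_torque": the same for the moment, N m; "finger_gap": finger opening in m.
Only numpy, scipy, OpenCV 4.12 (cv2) and the standard library are available. Lean on these libraries where they do the work, as an engineer would, in place of code of your own. Each camera call takes 0.05 s, during which the arm holds its last target.

### The job

Get the freeze dryer running from its orange console: with the fingertips push the blue vent handle away from the robot until it is at its stop, and after that press the green button all the way down, let it spring back up and draw the hand away. Go gently, do not press the red or yellow button, and leave the jar, the brass ring and everything else on the bench where it stands.

Things in the scene. Friction and masses are not known exactly. Their poses are not given: they have to be found in the camera images.
- console: orange control box fixed to the bench, 220 mm (x) by 420 mm (y) by 60 mm high. Origin: centre of its underside on the bench; its x axis points away from the robot, y to the robot's left, z up; its yaw varies by up to 0.3 rad. Its flat top face, 60 mm up, carries a row of three buttons (70 mm apart, order varies, near the robot-side edge), the vent valve to the left of them, and a loose jar and ring behind them
- start_base: the GREEN round push button (start). Origin: centre of its housing's underside, on the console's top face; z up, x and y as the console's. Housing 46 mm across and 12 mm high; cap 30 mm across, its top 22 mm above the console's top face. This is the one to press
- start (a joint): travel of the green cap in m: 0 up, 0.006 fully down. Sprung: it begins to move at about 1.2 N, is fully down at 4 N, and returns by itself. Count it as pressed from 0.0045. Keep every force on it under 30 N
- stop_base: the RED round push button (stop). Origin: centre of its housing's underside, on the console's top face; z up, x and y as the console's. Housing 46 mm across and 12 mm high; cap 30 mm across, its top 22 mm above the console's top face. Same spring and 6 mm travel as the green; not to be pressed
- stop (a joint): travel of the red cap in m, 0 up, 0.006 fully down
- defrost_base: the YELLOW round push button (defrost). Origin: centre of its housing's underside, on the console's top face; z up, x and y as the console's. Housing 46 mm across and 12 mm high; cap 30 mm across, its top 22 mm above the console's top face. Same spring and 6 mm travel as the green; not to be pressed
- defrost (a joint): travel of the yellow cap in m, 0 up, 0.006 fully down
- vent_hinge (a point): hinge axis of the vent handle, 20 mm above the console's top face, parallel to the console's y. It sits on a steel block 44 mm (x) by 60 mm (y) by 12 mm high with two small cheeks up to 28 mm high
- vent_bar (a point): centre of the blue cross bar of the T-shaped vent handle: a cylinder 18 mm thick and 56 mm long along the console's y, carried on a 10 mm stem with its centre 55 mm from the hinge axis
- vent (a joint): angle of the vent handle in rad: at 0 (open) it leans 0.5 rad from upright towards the robot, at 0.5 it is upright, at 1.0 (shut, its stop) it leans 0.5 rad away from the robot, along the console's +x. It starts at 0 to 0.2, takes about 2 to 3 N at the bar and stays where it is left. Keep every force on it under 30 N
- jar: loose specimen jar standing on the console behind the buttons, 36 mm across, 55 mm high; origin at the centre of its underside
- ring: loose brass ring lying flat on the console behind the buttons, 48 mm across, 14 mm high; origin at the centre of its underside
- sheave: loose dark wooden pulley wheel lying flat on the bench beside the console (left or right), 80 mm across, 24 mm high; origin at the centre of its underside
- wash: loose white wash bottle with a red cap on the bench beside the console (left or right), 64 mm across, 170 mm high; origin at the centre of its underside
- beaker: loose white cup on the bench beside the console (left or right), 72 mm across, 90 mm high; origin at the centre of its underside

How it is judged:
On the way, in this order (a step that is already met when the one before it is completed fails the run):
1. the vent handle is pushed away to its stop (value of joint vent above 0.85 rad), for 0.2 s.
2. the green button is pressed fully down (value of joint start above 0.0045 m), for 0.05 s.
At the end, for the whole second after the job is handed in: the vent handle rests at or near its stop (beyond 0.85 of 1.0 rad), all three buttons are up again (within 1 mm), and every loose thing stands still within 10 mm of where it was (value of joint vent above 0.85 rad and value of joint each of start, stop, defrost below 0.001 m and distance of each of jar, ring, sheave, wash, beaker from where it was at the start of the episode below 0.01 m and linear speed of each of jar, ring, sheave, wash, beaker below 0.02 m/s); the robot touches nothing.
It fails at once if the green button is pressed (beyond 2 mm) while the vent handle is not yet shut (value of joint start above 0.002 m and value of joint vent below 0.85 rad).
It fails at once if the red or yellow button is pressed (beyond 2 mm) (value of joint any of stop, defrost above 0.002 m).
It fails at once if the green button or the vent handle is handled roughly, gripped hard or struck (over 30 N) (contact force between any of start_base, valve and anything else above 30 N).
It fails at once if the console is leaned on or struck (over 30 N) (contact force between console and the arm above 30 N).
It fails at once if a loose thing is knocked, lifted or carried (more than 10 mm) (distance of any of jar, ring, sheave, wash, beaker from where it was at the start of the episode above 0.01 m).
It also fails if it takes over 40 s, if anything falls off the work surface, if the arm or the gripper's body presses on something with over 40 N, if the wrist force passes 120 N, or if a joint passes its speed limit or range.

## Working session

There is one attempt and no reset: what is moved stays moved. The work goes in short steps, Python scripts to look and compute and a tool call to move; the robot and the scene stay as the last step left them, time stands still between calls to the robot, and variables do not carry over. Pictures are saved under pics/ and viewed, and the job is handed in when it is done.

Besides the shell and the picture viewer there is one more tool, called after "Emit:" as a command line: name --argument value ..., lists and objects as JSON in quotes. carry_out: Moves the arm, as the interface text tells. Its arguments: {"type":"object","properties":{"plan":{"type":"array"},"squeeze":{"type":"number"}},"required":["plan"]}

```bash
mkdir -p pics; python3 - <<'E'
from workcell import status, viewer, env
import cv2
for n in ("scene","top"):
    im=viewer.read_camera(n); cv2.imwrite(f"pics/{n}0.png",im[:,:,::-1])
    print(n,viewer.camera_model(n))
print(status.get_state())
E
```

```text
scene {'vfov': 49.24010339107519, 'cx': 317.27844233388794, 'cy': 234.97792826319025, 'k1': -0.09508782794039951, 'T': array([[ 0.46183353,  0.52997174, -0.71122411,  1.47272294],
       [ 0.88675802, -0.29327535,  0.3572811 , -0.45288956],
       [-0.01923561, -0.79568808, -0.60540109,  0.88519732],
       [ 0.        ,  0.        ,  0.        ,  1.        ]])}
top {'vfov': 53.303379088060936, 'cx': 324.5992561676824, 'cy': 232.83027504057003, 'k1': 0.007024174360317585, 'T': array([[ 0.01836208, -0.99467203,  0.10144155,  0.44703165],
       [-0.99956357, -0.0159142 ,  0.02488782, -0.01978823],
       [-0.02314086, -0.10185427, -0.99453014,  1.0794039 ],
       [ 0.        ,  0.        ,  0.        ,  1.        ]])}
{'clock': 0.1, 'joint_pos': array([-1.40760663e+00,  3.13919867e-01,  4.51008147e-02,  1.30362498e+00,
       -1.73748349e-05,  1.43125083e+00]), 'qvel': array([ 0.00067588, -0.00051758,  0.00268579,  0.00041469,  0.00126968,
       -0.00041565]), 'tau': array([ 3.23382905e-03, -4.81725132e+01,  2.99244583e+01,  1.26223237e-02,
       -1.28103679e-04, -1.80931771e-06]), 'tcp_pos': array([ 0.17136577, -0.54838578,  0.23050451]), 'orientation': array([-5.69409760e-04,  8.05646095e-01, -5.92396566e-01, -5.95468428e-04]), 'wrist_force': array([-0.75170972, -0.65671381,  0.20554443]), 'ft_torque': array([ 0.00113094, -0.02131309,  0.03153264]), 'finger_gap': 0.08504325891236868}
```

View pics/scene0.png

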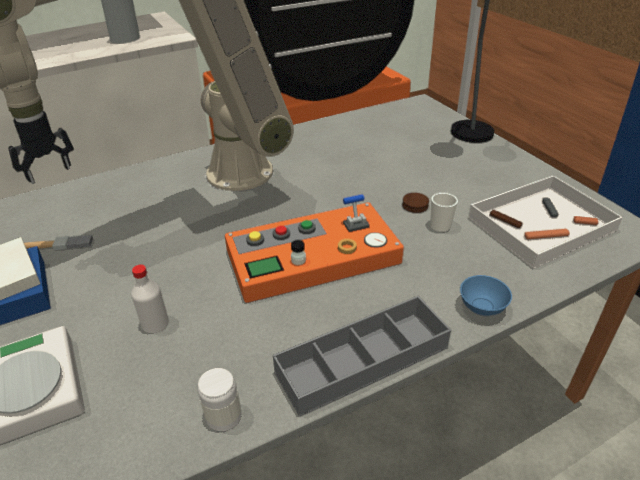

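View pics/top0.png

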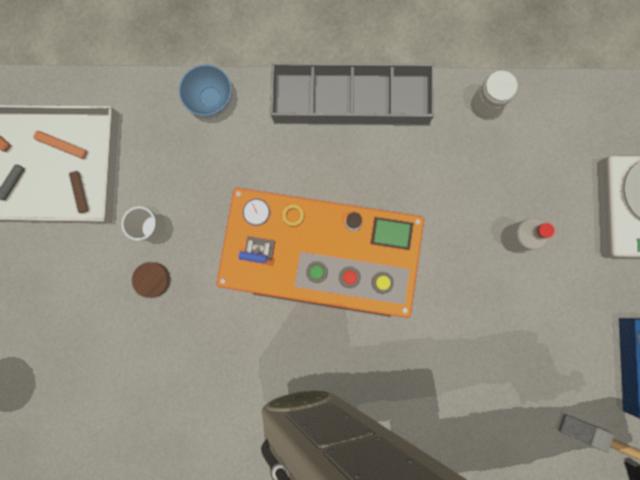

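The top view shows the console with buttons at green (317,272), red (349,277) and yellow (383,283). The vent bar is at (254,258), jar at (354,220) and ring at (293,215). Next I'll measure their positions.

```bash
cat > h.py <<'E'
import numpy as np, cv2
from workcell import status, viewer, env
def cam(n):
    m=viewer.camera_model(n); f=240/np.tan(np.radians(m['vfov']/2)); return m,f
def ray(n,u,v):
    m,f=cam(n); a=np.array([(u-m['cx'])/f,(v-m['cy'])/f]); s=a.copy()
    for _ in range(20): s=a/(1+m['k1']*(s@s))
    return m['T'][:3,3], m['T'][:3,:3]@np.array([s[0],s[1],1])
def plane(n,u,v,z):
    o,d=ray(n,u,v); return o+d*(z-o[2])/d[2]
def proj(n,p):
    m,f=cam(n); q=m['T'][:3,:3].T@(np.asarray(p)-m['T'][:3,3]); s=q[:2]/q[2]
    s=s*(1+m['k1']*(s@s)); return s*f+[m['cx'],m['cy']]
def tri(u1,u2):
    (a,d),(b,e)=ray('scene',*u1),ray('top',*u2)
    t=np.linalg.lstsq(np.c_[d,-e],b-a,rcond=None)[0]
    return (a+d*t[0]+b+e*t[1])/2, np.linalg.norm(a+d*t[0]-b-e*t[1])
E
cat > m.py <<'E'
from h import *
R={}
for n,box in (("scene",(220,180,410,300)),("top",(210,180,430,325))):
    im=cv2.imread(f"pics/{n}0.png"); hsv=cv2.cvtColor(im,cv2.COLOR_BGR2HSV)
    x0,y0,x1,y1=box
    for c,lo,hi in (("green",(45,120,60),(80,255,255)),("red",(0,180,60),(5,255,255)),("red2",(172,150,60),(180,255,255)),("yellow",(24,140,100),(35,255,255)),("blue",(105,140,60),(125,255,255)),("orange",(6,150,120),(20,255,255))):
        k=cv2.inRange(hsv,lo,hi); mm=np.zeros_like(k); mm[y0:y1,x0:x1]=k[y0:y1,x0:x1]
        N,l,st,ce=cv2.connectedComponentsWithStats(mm)
        for i in range(1,N):
            if st[i,4]>25: print(n,c,st[i],ce[i].round(1), plane(n,*ce[i],.082).round(4))
            if c=="orange" and st[i,4]>3000:
                h=cv2.findContours((l==i).astype('uint8'),0,2)[0][0]
                r=cv2.minAreaRect(h);b=cv2.boxPoints(r); print(b.round(1).tolist(),[plane(n,*p,.06)[:2].round(4).tolist() for p in b])
    cv2.imwrite(f"pics/{n}c.png",cv2.resize(im[y0:y1,x0:x1],None,fx=3.5,fy=3.5,interpolation=cv2.INTER_CUBIC))
E
python3 m.py
```

```text
scene green [301 221  11   8  70] [306.2 224.5] [0.4752 0.0168 0.082 ]
scene green [248 258  33  18 311] [263.9 266.2] [ 0.5762 -0.1454  0.082 ]
scene red [276 226  10   9  71] [280.5 229.7] [ 0.4632 -0.0514  0.082 ]
scene yellow [249 232  12   7  63] [254.3 234.9] [ 0.4512 -0.1193  0.082 ]
scene blue [344 195  20   9 106] [353.4 198.7] [0.43  0.186 0.082]
scene orange [ 225  203  178   97 7625] [317.9 254. ] [ 0.5971 -0.0126  0.082 ]
[[223.89999389648438, 233.8000030517578], [388.8999938964844, 192.5], [406.20001220703125, 261.70001220703125], [241.1999969482422, 302.8999938964844]] [[0.3795, -0.1786], [0.4234, 0.3104], [0.7034, 0.1739], [0.6437, -0.231]]
top yellow [376 276  14  14 148] [382.6 282.3] [ 0.4479 -0.1168  0.082 ]
top orange [  217   188   207   129 12086] [311.3 249.2] [0.5139 0.0324 0.082 ]
[[216.10000610351562, 287.6000061035156], [231.89999389648438, 186.89999389648438], [424.79998779296875, 217.0], [409.1000061035156, 317.79998779296875]] [[0.4301, 0.2345], [0.6482, 0.2092], [0.5885, -0.2082], [0.3749, -0.1747]]
top orange [286 208  15  15 177] [292.7 215. ] [0.5855 0.0731 0.082 ]
```

```bash
ls pics
```

```text
scene0.png
scenec.png
top0.png
topc.png
```

View pics/topc.png

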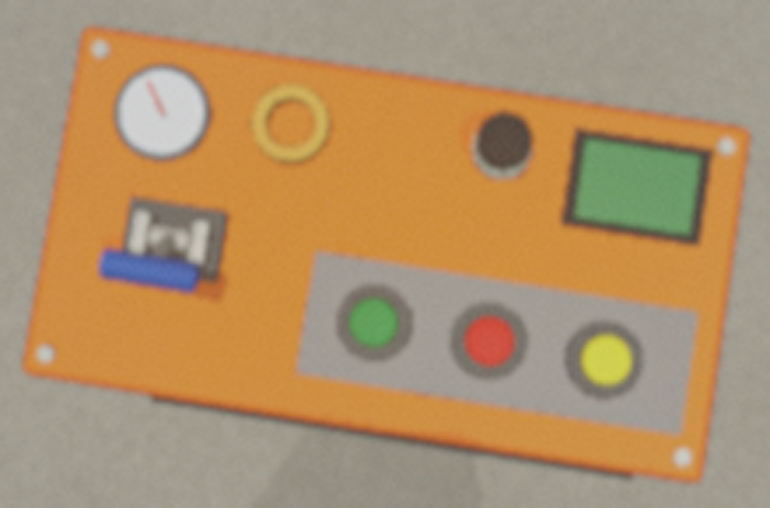

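View pics/scenec.png

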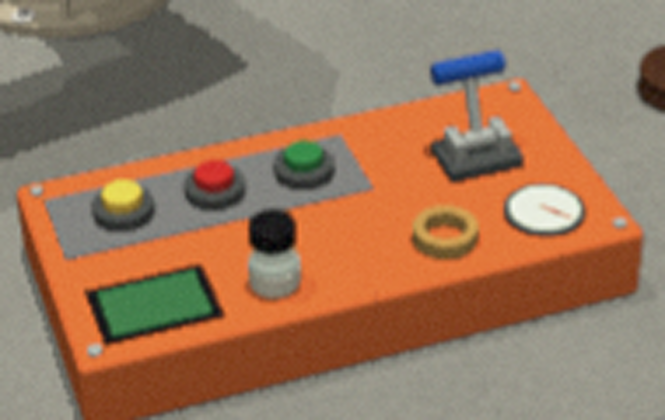

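```bash
cat > m2.py <<'E'
from h import *
T=lambda u,v:(210+u/3.5,180+v/3.5); S=lambda u,v:(220+u/3.5,180+v/3.5)
C=np.array([plane('top',*T(*p),.06)[:2] for p in((85,27),(749,130),(697,480),(25,373))])
print('corners',C.round(4).tolist(),'ctr',C.mean(0))
xa=(C[0]+C[1]-C[2]-C[3]); yaw1=np.arctan2(xa[1],xa[0]); ya=C[0]+C[3]-C[1]-C[2]; print('yaw',yaw1,np.arctan2(-ya[0],ya[1]), np.linalg.norm(xa)/2,np.linalg.norm(ya)/2)
for n,t,s in(('green',(373,321),(304,155)),('red',(490,340),(214,176)),('yel',(606,358),(122,196))):
    print(n,plane('top',*T(*t),.082),plane('scene',*S(*s),.082),tri(S(*s),T(*t)))
print('bar',tri(S(468,67),T(150,270)))
print('ends',tri(S(433,72),T(102,264)),tri(S(503,62),T(198,278)))
print('hinge',plane('top',*T(170,240),.083),'block',plane('top',*T(176,237),.072))
print('jar',plane('top',*T(503,140),.115),'ring',plane('top',*T(291,123),.07))
E
python3 m2.py
```

```text
corners [[0.6464, 0.2038], [0.5881, -0.2064], [0.3762, -0.1748], [0.4323, 0.2324]] ctr [0.51078403 0.01378231]
yaw -0.14035282019763964 -0.1390375742300866 0.21511728733080426 0.4127031556100594
green [0.46718586 0.02038319 0.082     ] [0.47517914 0.01860508 0.082     ] (array([0.46761195, 0.02132915, 0.07611923]), np.float64(0.0015440652866776593))
red [ 0.45720299 -0.04923591  0.082     ] [ 0.46646809 -0.05098573  0.082     ] (array([ 0.45765225, -0.04852508,  0.07529025]), np.float64(0.001970434961512191))
yel [ 0.44785973 -0.11786615  0.082     ] [ 0.45612982 -0.11964286  0.082     ] (array([ 0.44813648, -0.1177824 ,  0.07596504]), np.float64(0.0014533485452498907))
bar (array([0.49335717, 0.14711305, 0.12928757]), np.float64(0.002038194848383806))
ends (array([0.48637658, 0.1503863 , 0.12699326]), np.float64(0.050321035376815905)) (array([0.50107779, 0.14226347, 0.13533302]), np.float64(0.05446244969023705))
hinge [0.5133142  0.14285452 0.083     ] block [0.51592469 0.14106741 0.072     ]
jar [ 0.57253016 -0.05430004  0.115     ] ring [0.58684788 0.07329839 0.07      ]
```

Emit:
carry_out --plan '[{"x": -0.01,"y": -0.011,"z": -0.001,"az": -0.05,"hand": 0},{"x": -0.03,"y": -0.033,"z": -0.002,"az": -0.16,"hand": 0},{"x": -0.055,"y": -0.06,"z": -0.003,"az": -0.27,"hand": 0},{"x": -0.08,"y": -0.087,"z": -0.004,"az": -0.39,"hand": 0},{"x": -0.105,"y": -0.114,"z": -0.005,"az": -0.51,"hand": 0},{"x": -0.13,"y": -0.141,"z": -0.006,"az": -0.63,"hand": 0},{"x": -0.155,"y": -0.168,"z": -0.007,"az": -0.75,"hand": 0},{"x": -0.18,"y": -0.195,"z": -0.008,"az": -0.87,"hand": 0},{"x": -0.205,"y": -0.222,"z": -0.009,"az": -0.99,"hand": 0},{"x": -0.23,"y": -0.249,"z": -0.01,"az": -1.11,"hand": 0},{"x": -0.248,"y": -0.269,"z": -0.01,"az": -1.21,"hand": 0},{"x": -0.257,"y": -0.278,"z": -0.01,"az": -1.27,"hand": 0}]'

```text
schema error: expected keys x, y, z, ax, ay, az, hand
```

```bash
cat > go.py <<'E'
import sys
from h import *
from scipy.spatial.transform import Rotation as Ro
def go(p,yaw=np.pi/2-0.14):
    s=status.get_state(); q=s['orientation']; R=Ro.from_quat(q,scalar_first=True)
    cy,sy=np.cos(yaw),np.sin(yaw)
    G=Ro.from_matrix(np.array([[cy,sy,0],[sy,-cy,0],[0,0,-1]]))
    print('t',s['clock'],'tcp',s['tcp_pos'].round(4),'F',s['wrist_force'].round(2),'gap',s['finger_gap'].round(4),'j',s['joint_pos'].round(2))
    print('shift',R.inv().apply(np.array(p)-s['tcp_pos']).round(4),'turn',(R.inv()*G).as_rotvec().round(4))
if __name__=='__main__': go([float(a) for a in sys.argv[1:4]])
E
python3 go.py 0.449 0.153 0.24
```

```text
Traceback (most recent call last):
  File "go.py", line 10, in <module>
    if __name__=='__main__': go([float(a) for a in sys.argv[1:4]])
                             ~~^^^^^^^^^^^^^^^^^^^^^^^^^^^^^^^^^^^
  File "go.py", line 8, in go
    print('t',s['clock'],'tcp',s['tcp_pos'].round(4),'F',s['wrist_force'].round(2),'gap',s['finger_gap'].round(4),'j',s['joint_pos'].round(2))
                                                                                         ^^^^^^^^^^^^^^^^^^^^^
AttributeError: 'float' object has no attribute 'round'
```

Emit:
carry_out --plan '[{"x": -0.01,"y": -0.011,"z": -0.001,"ax": 0,"ay": 0,"az": -0.05,"hand": 0},{"x": -0.03,"y": -0.033,"z": -0.002,"ax": 0,"ay": 0,"az": -0.16,"hand": 0},{"x": -0.055,"y": -0.06,"z": -0.003,"ax": 0,"ay": 0,"az": -0.27,"hand": 0},{"x": -0.08,"y": -0.087,"z": -0.004,"ax": 0,"ay": 0,"az": -0.39,"hand": 0},{"x": -0.105,"y": -0.114,"z": -0.005,"ax": 0,"ay": 0,"az": -0.51,"hand": 0},{"x": -0.13,"y": -0.141,"z": -0.006,"ax": 0,"ay": 0,"az": -0.63,"hand": 0},{"x": -0.155,"y": -0.168,"z": -0.007,"ax": 0,"ay": 0,"az": -0.75,"hand": 0},{"x": -0.18,"y": -0.195,"z": -0.008,"ax": 0,"ay": 0,"az": -0.87,"hand": 0},{"x": -0.205,"y": -0.222,"z": -0.009,"ax": 0,"ay": 0,"az": -0.99,"hand": 0},{"x": -0.23,"y": -0.249,"z": -0.01,"ax": 0,"ay": 0,"az": -1.11,"hand": 0},{"x": -0.248,"y": -0.269,"z": -0.01,"ax": 0,"ay": 0,"az": -1.21,"hand": 0},{"x": -0.257,"y": -0.278,"z": -0.01,"ax": 0,"ay": 0,"az": -1.27,"hand": 0}]'

```text
clock: 1.1
tcp_pos: [0.3609, -0.2172, 0.2409]
orientation: [-0.001, 1.0, 0.005, -0.0]
wrist_force: [0.1, -1.1, 0.0]
finger_gap: 0.0001
```

```bash
sed -i "s/s\['finger_gap'\].round(4)/s['finger_gap']/" go.py; python3 go.py 0.449 0.153 0.24
```

```text
t 1.1 tcp [ 0.3609 -0.2172  0.2409] F [ 0.06 -1.14  0.  ] gap 7.572748302429156e-05 j [-0.73  0.01 -0.29  1.27  0.    0.83]
shift [ 0.0917 -0.3694  0.0019] turn [-0.0023 -0.0017 -1.4211]
```

Emit:
carry_out --plan '[{"x": 0.004,"y": -0.015,"z": 0,"ax": 0,"ay": 0,"az": -0.06,"hand": 0},{"x": 0.012,"y": -0.047,"z": 0,"ax": 0,"ay": 0,"az": -0.18,"hand": 0},{"x": 0.02,"y": -0.082,"z": 0,"ax": 0,"ay": 0,"az": -0.3,"hand": 0},{"x": 0.029,"y": -0.117,"z": 0,"ax": 0,"ay": 0,"az": -0.42,"hand": 0},{"x": 0.038,"y": -0.152,"z": 0,"ax": 0,"ay": 0,"az": -0.54,"hand": 0},{"x": 0.047,"y": -0.187,"z": 0,"ax": 0,"ay": 0,"az": -0.66,"hand": 0},{"x": 0.056,"y": -0.222,"z": 0,"ax": 0,"ay": 0,"az": -0.78,"hand": 0},{"x": 0.065,"y": -0.257,"z": 0,"ax": 0,"ay": 0,"az": -0.9,"hand": 0},{"x": 0.074,"y": -0.292,"z": 0,"ax": 0,"ay": 0,"az": -1.02,"hand": 0},{"x": 0.083,"y": -0.327,"z": 0,"ax": 0,"ay": 0,"az": -1.14,"hand": 0},{"x": 0.09,"y": -0.355,"z": 0,"ax": 0,"ay": 0,"az": -1.26,"hand": 0},{"x": 0.092,"y": -0.369,"z": 0,"ax": 0,"ay": 0,"az": -1.36,"hand": 0}]'

```text
clock: 2.1
tcp_pos: [0.4495, 0.1557, 0.2414]
orientation: [-0.001, 0.772, 0.636, 0.001]
wrist_force: [0.2, 0.5, -0.5]
finger_gap: 0.0001
```

```bash
python3 go.py 0.449 0.153 0.119
```

```text
t 2.1 tcp [0.4495 0.1557 0.2414] F [ 0.2   0.49 -0.47] gap 6.646076102279425e-05 j [ 0.16  0.12 -0.18  1.28  0.    0.35]
shift [-3.200e-03  1.000e-04  1.224e-01] turn [-0.001  -0.0033 -0.0521]
```

Emit:
carry_out --plan '[{"x": -0.003,"y": 0,"z": 0.01,"ax": 0,"ay": 0,"az": -0.05,"hand": 0},{"x": -0.003,"y": 0,"z": 0.03,"ax": 0,"ay": 0,"az": -0.05,"hand": 0},{"x": -0.003,"y": 0,"z": 0.05,"ax": 0,"ay": 0,"az": -0.05,"hand": 0},{"x": -0.003,"y": 0,"z": 0.07,"ax": 0,"ay": 0,"az": -0.05,"hand": 0},{"x": -0.003,"y": 0,"z": 0.09,"ax": 0,"ay": 0,"az": -0.05,"hand": 0},{"x": -0.003,"y": 0,"z": 0.105,"ax": 0,"ay": 0,"az": -0.05,"hand": 0},{"x": -0.003,"y": 0,"z": 0.116,"ax": 0,"ay": 0,"az": -0.05,"hand": 0},{"x": -0.003,"y": 0,"z": 0.122,"ax": 0,"ay": 0,"az": -0.05,"hand": 0},{"x": -0.003,"y": 0,"z": 0.122,"ax": 0,"ay": 0,"az": -0.05,"hand": 0}]'

```text
clock: 2.85
tcp_pos: [0.4476, 0.153, 0.1179]
orientation: [-0.002, 0.756, 0.655, -0.0]
wrist_force: [0.6, -0.6, 0.4]
finger_gap: 0.0
```

```bash
python3 - <<'E'
from h import *
for n,b in (("scene",(220,100,420,300)),("top",(210,150,430,350))):
    im=viewer.read_camera(n); x0,y0,x1,y1=b
    cv2.imwrite(f"pics/{n}1.png",cv2.resize(im[y0:y1,x0:x1,::-1],None,fx=3,fy=3,interpolation=cv2.INTER_CUBIC))
E
python3 go.py 0.5166 0.1437 0.119
```

```text
t 2.95 tcp [0.4489 0.1532 0.1196] F [ 0.66  0.67 -0.27] gap 0.0004368098308335322 j [ 0.16  0.19 -0.4   0.98  0.    0.3 ]
shift [0.0002 0.0683 0.0005] turn [-0.0011 -0.0033 -0.0022]
```

View pics/scene1.png

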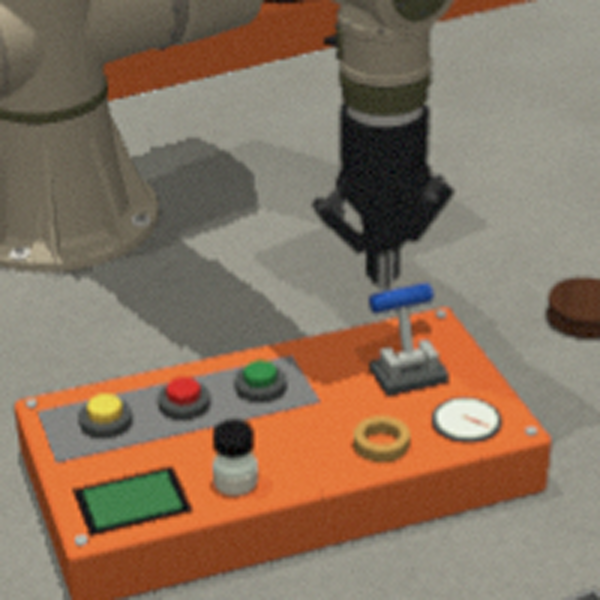

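View pics/top1.png

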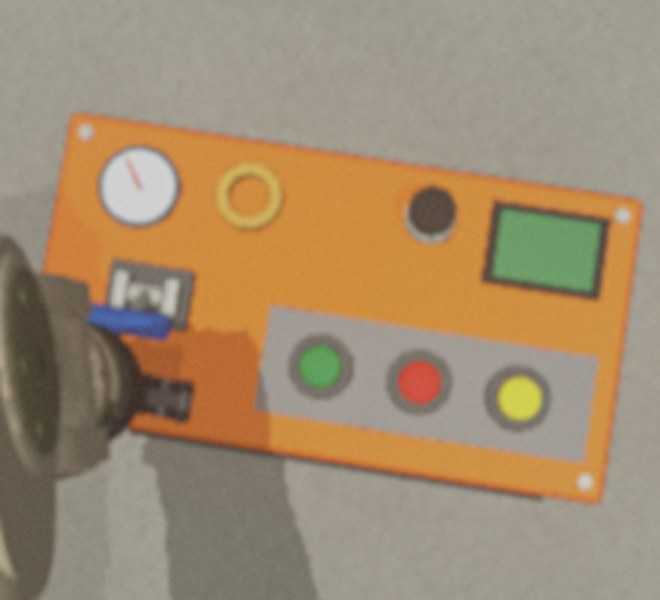

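```bash
python3 - <<'E'
from h import *
s=status.get_state();p=s['tcp_pos']
for q in (p,p+[0,0,.05],[0.4934,0.147,0.129],[.514,.144,.08]):
    print(((proj('scene',q)-[220,100])*3).round(), ((proj('top',q)-[210,150])*3).round())
E
```

```text
[380. 281.] [118. 388.]
[381. 233.] [104. 387.]
[400. 298.] [127. 321.]
[408. 357.] [145. 295.]
```

Emit:
carry_out --plan '[{"x": 0,"y": 0.006,"z": 0,"ax": 0,"ay": 0,"az": 0,"hand": 0},{"x": 0,"y": 0.012,"z": 0,"ax": 0,"ay": 0,"az": 0,"hand": 0},{"x": 0,"y": 0.016,"z": 0,"ax": 0,"ay": 0,"az": 0,"hand": 0},{"x": 0,"y": 0.019,"z": 0,"ax": 0,"ay": 0,"az": 0,"hand": 0},{"x": 0,"y": 0.021,"z": 0,"ax": 0,"ay": 0,"az": 0,"hand": 0},{"x": 0,"y": 0.023,"z": 0,"ax": 0,"ay": 0,"az": 0,"hand": 0},{"x": 0,"y": 0.025,"z": 0,"ax": 0,"ay": 0,"az": 0,"hand": 0},{"x": 0,"y": 0.027,"z": 0,"ax": 0,"ay": 0,"az": 0,"hand": 0},{"x": 0,"y": 0.029,"z": 0,"ax": 0,"ay": 0,"az": 0,"hand": 0},{"x": 0,"y": 0.031,"z": 0,"ax": 0,"ay": 0,"az": 0,"hand": 0},{"x": 0,"y": 0.033,"z": 0,"ax": 0,"ay": 0,"az": 0,"hand": 0},{"x": 0,"y": 0.035,"z": 0,"ax": 0,"ay": 0,"az": 0,"hand": 0}]'

```text
clock: 3.95
tcp_pos: [0.4837, 0.1483, 0.1196]
orientation: [-0.001, 0.756, 0.655, 0.001]
wrist_force: [-4.2, 0.3, 1.3]
finger_gap: -0.0001
```

Emit:
carry_out --plan '[{"x": 0,"y": 0.002,"z": 0,"ax": 0,"ay": 0,"az": 0,"hand": 0},{"x": 0,"y": 0.004,"z": 0,"ax": 0,"ay": 0,"az": 0,"hand": 0},{"x": 0,"y": 0.006,"z": 0,"ax": 0,"ay": 0,"az": 0,"hand": 0},{"x": 0,"y": 0.008,"z": 0,"ax": 0,"ay": 0,"az": 0,"hand": 0},{"x": 0,"y": 0.01,"z": 0,"ax": 0,"ay": 0,"az": 0,"hand": 0},{"x": 0,"y": 0.012,"z": 0,"ax": 0,"ay": 0,"az": 0,"hand": 0},{"x": 0,"y": 0.014,"z": 0,"ax": 0,"ay": 0,"az": 0,"hand": 0},{"x": 0,"y": 0.016,"z": 0,"ax": 0,"ay": 0,"az": 0,"hand": 0},{"x": 0,"y": 0.018,"z": 0,"ax": 0,"ay": 0,"az": 0,"hand": 0},{"x": 0,"y": 0.02,"z": 0,"ax": 0,"ay": 0,"az": 0,"hand": 0},{"x": 0,"y": 0.022,"z": 0,"ax": 0,"ay": 0,"az": 0,"hand": 0},{"x": 0,"y": 0.024,"z": 0,"ax": 0,"ay": 0,"az": 0,"hand": 0}]'

```text
clock: 4.95
tcp_pos: [0.5076, 0.1448, 0.1194]
orientation: [-0.002, 0.755, 0.655, 0.001]
wrist_force: [-1.5, 1.2, 0.9]
finger_gap: 0.0
```

```bash
cat > look.py <<'E'
import sys
from h import *
k=sys.argv[1]; a=[]
for n,b in (("scene",(300,140,420,260)),("top",(210,190,330,310))):
    im=viewer.read_camera(n); x0,y0,x1,y1=b
    a.append(cv2.resize(im[y0:y1,x0:x1,::-1],(390,390),interpolation=cv2.INTER_CUBIC))
cv2.imwrite(f"pics/{k}.png",np.hstack(a))
E
python3 look.py v2; python3 go.py 0.5166 0.1437 0.119
```

```text
t 5.05 tcp [0.508  0.1448 0.1194] F [-0.1   0.09 -0.01] gap 0.0002475828000956698 j [ 0.12  0.28 -0.28  1.01  0.    0.27]
shift [0.0002 0.0087 0.0004] turn [-0.0006 -0.0033 -0.0023]
```

View pics/v2.png

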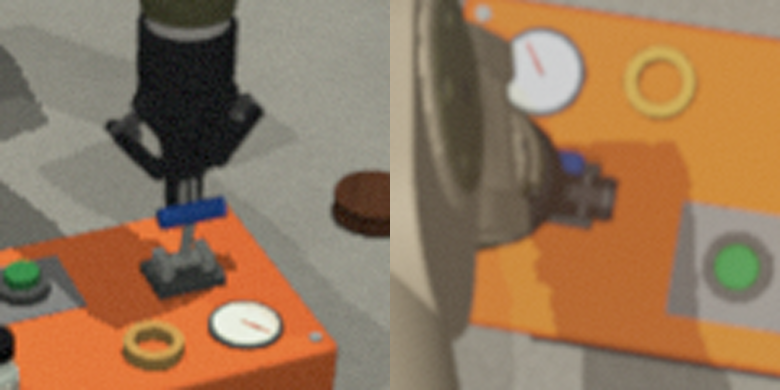

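The fingertips have the bar about upright, with the scene view showing the bar over the block. I'll keep pushing towards the stop.

Emit:
carry_out --plan '[{"x": 0,"y": 0.0015,"z": 0,"ax": 0,"ay": 0,"az": 0,"hand": 0},{"x": 0,"y": 0.003,"z": 0,"ax": 0,"ay": 0,"az": 0,"hand": 0},{"x": 0,"y": 0.0045,"z": 0,"ax": 0,"ay": 0,"az": 0,"hand": 0},{"x": 0,"y": 0.006,"z": 0,"ax": 0,"ay": 0,"az": 0,"hand": 0},{"x": 0,"y": 0.007,"z": 0,"ax": 0,"ay": 0,"az": 0,"hand": 0},{"x": 0,"y": 0.008,"z": 0,"ax": 0,"ay": 0,"az": 0,"hand": 0}]'

```text
clock: 5.55
tcp_pos: [0.5155, 0.1436, 0.119]
orientation: [-0.002, 0.756, 0.655, 0.001]
wrist_force: [-3.2, 0.8, -1.3]
finger_gap: -0.0002
```

Emit:
carry_out --plan '[{"x": 0,"y": 0.001,"z": 0,"ax": 0,"ay": 0,"az": 0,"hand": 0},{"x": 0,"y": 0.002,"z": 0,"ax": 0,"ay": 0,"az": 0,"hand": 0}]'

```text
clock: 5.72
tcp_pos: [0.5174, 0.1432, 0.1189]
orientation: [-0.002, 0.756, 0.655, 0.0]
wrist_force: [-2.9, -0.3, -1.8]
finger_gap: -0.0001
```

```bash
python3 look.py v3; python3 go.py 0.5166 0.1437 0.119
```

```text
t 5.8167 tcp [0.5176 0.1432 0.119 ] F [-2.8   0.72 -2.09] gap 6.004134616997652e-05 j [ 0.12  0.3  -0.25  1.02  0.    0.26]
shift [ 0.0003 -0.0011 -0.    ] turn [-0.0017 -0.0028 -0.0023]
```

View pics/v3.png

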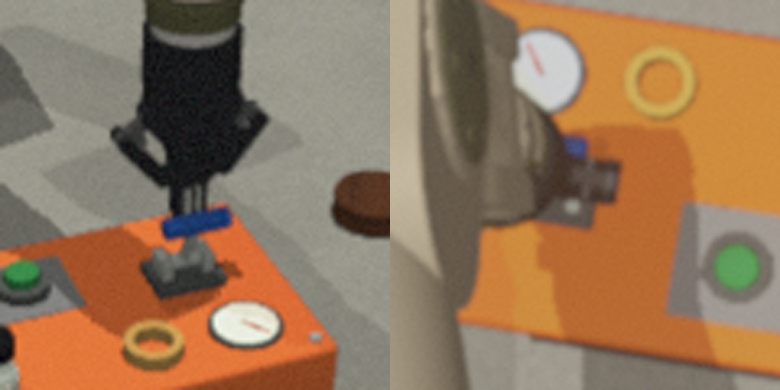

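Emit:
carry_out --plan '[{"x": 0,"y": 0.001,"z": 0,"ax": 0,"ay": 0,"az": 0,"hand": 0},{"x": 0,"y": 0.002,"z": 0,"ax": 0,"ay": 0,"az": 0,"hand": 0}]'

```text
clock: 5.98
tcp_pos: [0.5195, 0.1429, 0.1189]
orientation: [-0.002, 0.756, 0.655, 0.0]
wrist_force: [-3.2, 0.4, -2.5]
finger_gap: 0.0001
```

```bash
python3 - <<'E'
from h import *
c=np.array([.990,-.139,0])
for th in (.3,.5,.7,.85,1.):
    q=np.array([.514,.144,.08])+.055*(np.sin(th-.5)*c+np.cos(th-.5)*np.array([0,0,1]))
    print(th,((proj('scene',q)-[300,140])*3.25).round())
E
```

```text
0.3 [178. 194.]
0.5 [183. 200.]
0.7 [189. 208.]
0.85 [193. 216.]
1.0 [196. 225.]
```

Emit:
carry_out --plan '[{"x": 0,"y": 0.001,"z": 0,"ax": 0,"ay": 0,"az": 0,"hand": 0},{"x": 0,"y": 0.001,"z": 0,"ax": 0,"ay": 0,"az": 0,"hand": 0}]'

```text
clock: 6.15
tcp_pos: [0.5206, 0.1427, 0.1189]
orientation: [-0.002, 0.756, 0.655, 0.0]
wrist_force: [-3.5, 1.0, -1.9]
finger_gap: 0.0002
```

Emit:
carry_out --plan '[{"x": 0,"y": 0.001,"z": 0,"ax": 0,"ay": 0,"az": 0,"hand": 0},{"x": 0,"y": 0.001,"z": 0,"ax": 0,"ay": 0,"az": 0,"hand": 0}]'

```text
clock: 6.32
tcp_pos: [0.5207, 0.1427, 0.1188]
orientation: [-0.002, 0.756, 0.655, -0.0]
wrist_force: [-5.2, 0.9, -0.7]
finger_gap: 0.0
```

Emit:
carry_out --plan '[{"x": 0,"y": 0.001,"z": 0,"ax": 0,"ay": 0,"az": 0,"hand": 0},{"x": 0,"y": 0.001,"z": 0,"ax": 0,"ay": 0,"az": 0,"hand": 0}]'

```text
clock: 6.48
tcp_pos: [0.5207, 0.1427, 0.1188]
orientation: [-0.003, 0.755, 0.655, -0.001]
wrist_force: [-4.7, 1.5, 1.8]
finger_gap: 0.0002
```

Emit:
carry_out --plan '[{"x": 0,"y": 0.001,"z": 0,"ax": 0,"ay": 0,"az": 0,"hand": 0},{"x": 0,"y": 0.002,"z": 0,"ax": 0,"ay": 0,"az": 0,"hand": 0},{"x": 0,"y": 0.002,"z": 0,"ax": 0,"ay": 0,"az": 0,"hand": 0}]'

```text
clock: 6.73
tcp_pos: [0.5207, 0.1427, 0.1188]
orientation: [-0.004, 0.755, 0.655, -0.002]
wrist_force: [-9.1, 1.6, 2.6]
finger_gap: -0.0003
```

```bash
python3 look.py v4; python3 go.py 0.449 0.153 0.119
```

```text
t 6.8333 tcp [0.5207 0.1427 0.1188] F [-8.82  1.86  2.79] gap 0.00025255095224175825 j [ 0.12  0.31 -0.24  1.03  0.    0.26]
shift [ 0.0001 -0.0725  0.0005] turn [-0.0092 -0.0027 -0.0015]
```

View pics/v4.png

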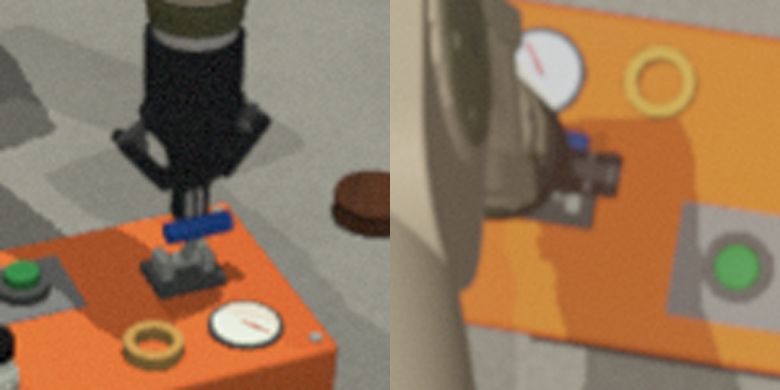

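The bar is now at (198,226) in the scene crop, which is where my prediction puts 1.0 rad. The force also climbs without any motion, so the handle is at its stop. Backing off and rising.

Emit:
carry_out --plan '[{"x": 0,"y": -0.004,"z": 0,"ax": 0,"ay": 0,"az": 0,"hand": 0},{"x": 0,"y": -0.015,"z": 0,"ax": 0,"ay": 0,"az": 0,"hand": 0},{"x": 0,"y": -0.03,"z": 0,"ax": 0,"ay": 0,"az": 0,"hand": 0},{"x": 0,"y": -0.04,"z": -0.005,"ax": 0,"ay": 0,"az": 0,"hand": 0},{"x": 0,"y": -0.045,"z": -0.02,"ax": 0,"ay": 0,"az": 0,"hand": 0},{"x": 0,"y": -0.045,"z": -0.03,"ax": 0,"ay": 0,"az": 0,"hand": 0},{"x": 0,"y": -0.045,"z": -0.03,"ax": 0,"ay": 0,"az": 0,"hand": 0}]'

```text
clock: 7.42
tcp_pos: [0.4791, 0.1492, 0.1524]
orientation: [-0.002, 0.755, 0.655, 0.001]
wrist_force: [0.5, -0.6, 1.5]
finger_gap: -0.0002
```

```bash
python3 look.py v5; python3 go.py 0.4675 0.0205 0.110
```

```text
t 7.5167 tcp [0.4781 0.149  0.1503] F [-0.06  0.46  0.12] gap -0.00019978505906397646 j [ 0.14  0.21 -0.29  1.07  0.    0.28]
shift [-0.1288  0.0078  0.0398] turn [-0.0057 -0.0035 -0.0017]
```

View pics/v5.png

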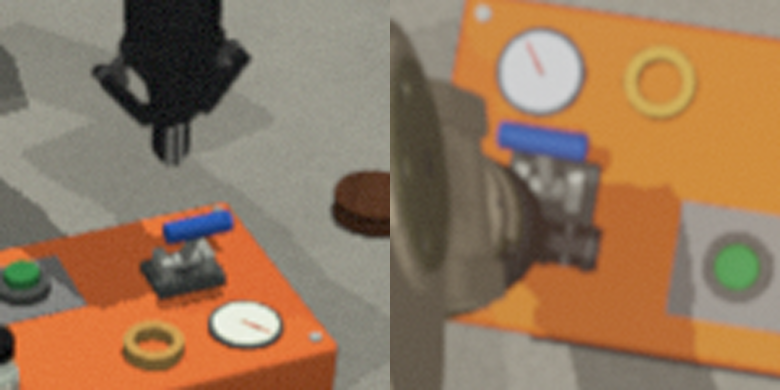

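The handle stayed where I left it, with the bar at (198,226), and the hand is clear. Next I'll move above the green button.

Emit:
carry_out --plan '[{"x": -0.01,"y": 0,"z": 0,"ax": -0.003,"ay": -0.003,"az": 0,"hand": 0},{"x": -0.03,"y": 0.002,"z": 0,"ax": -0.006,"ay": -0.003,"az": 0,"hand": 0},{"x": -0.055,"y": 0.004,"z": 0,"ax": -0.006,"ay": -0.003,"az": 0,"hand": 0},{"x": -0.08,"y": 0.006,"z": 0.005,"ax": -0.006,"ay": -0.003,"az": 0,"hand": 0},{"x": -0.105,"y": 0.007,"z": 0.015,"ax": -0.006,"ay": -0.003,"az": 0,"hand": 0},{"x": -0.121,"y": 0.008,"z": 0.025,"ax": -0.006,"ay": -0.003,"az": 0,"hand": 0},{"x": -0.129,"y": 0.008,"z": 0.035,"ax": -0.006,"ay": -0.003,"az": 0,"hand": 0},{"x": -0.129,"y": 0.008,"z": 0.04,"ax": -0.006,"ay": -0.003,"az": 0,"hand": 0},{"x": -0.129,"y": 0.008,"z": 0.04,"ax": -0.006,"ay": -0.003,"az": 0,"hand": 0}]'

```text
clock: 8.27
tcp_pos: [0.4665, 0.0197, 0.1082]
orientation: [-0.001, 0.756, 0.655, -0.001]
wrist_force: [0.7, -0.3, -0.9]
finger_gap: 0.0001
```

```bash
python3 look.py v6; python3 go.py 0.4675 0.0205 0.083
```

```text
t 8.3667 tcp [0.4675 0.0204 0.1096] F [0.08 0.38 0.41] gap 6.445358684196241e-05 j [-0.13  0.19 -0.43  0.95  0.    0.01]
shift [ 0.0001 -0.      0.0266] turn [-0.0003 -0.0005 -0.0016]
```

View pics/v6.png

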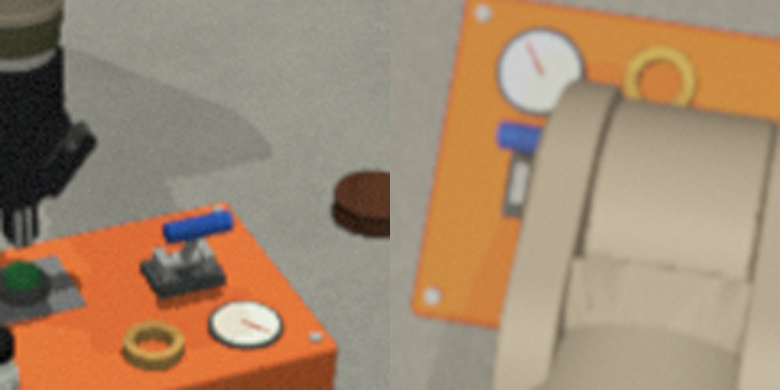

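The fingertips at (22,240) are directly over the green cap at (22,275). Going down slowly.

Emit:
carry_out --plan '[{"x": 0,"y": 0,"z": 0.006,"ax": 0,"ay": 0,"az": 0,"hand": 0},{"x": 0,"y": 0,"z": 0.013,"ax": 0,"ay": 0,"az": 0,"hand": 0},{"x": 0,"y": 0,"z": 0.018,"ax": 0,"ay": 0,"az": 0,"hand": 0},{"x": 0,"y": 0,"z": 0.021,"ax": 0,"ay": 0,"az": 0,"hand": 0},{"x": 0,"y": 0,"z": 0.023,"ax": 0,"ay": 0,"az": 0,"hand": 0},{"x": 0,"y": 0,"z": 0.025,"ax": 0,"ay": 0,"az": 0,"hand": 0},{"x": 0,"y": 0,"z": 0.027,"ax": 0,"ay": 0,"az": 0,"hand": 0},{"x": 0,"y": 0,"z": 0.028,"ax": 0,"ay": 0,"az": 0,"hand": 0},{"x": 0,"y": 0,"z": 0.029,"ax": 0,"ay": 0,"az": 0,"hand": 0},{"x": 0,"y": 0,"z": 0.03,"ax": 0,"ay": 0,"az": 0,"hand": 0}]'

```text
clock: 9.2
tcp_pos: [0.4676, 0.0205, 0.0797]
orientation: [-0.0, 0.755, 0.655, 0.0]
wrist_force: [-1.3, 1.0, 1.4]
finger_gap: 0.0002
```

Emit:
carry_out --plan '[{"x": 0,"y": 0,"z": 0.001,"ax": 0,"ay": 0,"az": 0,"hand": 0},{"x": 0,"y": 0,"z": 0.002,"ax": 0,"ay": 0,"az": 0,"hand": 0}]'

```text
clock: 9.37
tcp_pos: [0.4676, 0.0205, 0.0779]
orientation: [-0.0, 0.755, 0.655, 0.0]
wrist_force: [-0.7, 1.5, 2.6]
finger_gap: 0.0002
```

Emit:
carry_out --plan '[{"x": 0,"y": 0,"z": 0.001,"ax": 0,"ay": 0,"az": 0,"hand": 0},{"x": 0,"y": 0,"z": 0.002,"ax": 0,"ay": 0,"az": 0,"hand": 0}]'

```text
clock: 9.53
tcp_pos: [0.4676, 0.0205, 0.076]
orientation: [-0.0, 0.755, 0.655, 0.0]
wrist_force: [-2.3, -0.2, 5.6]
finger_gap: 0.0002
```

Emit:
carry_out --plan '[{"x": 0,"y": 0,"z": 0.001,"ax": 0,"ay": 0,"az": 0,"hand": 0},{"x": 0,"y": 0,"z": 0.002,"ax": 0,"ay": 0,"az": 0,"hand": 0}]'

```text
clock: 9.7
tcp_pos: [0.4677, 0.0205, 0.0756]
orientation: [0.0, 0.755, 0.655, 0.001]
wrist_force: [-7.9, 0.8, 26.8]
finger_gap: -0.0002
```

The button is bottomed out: z stopped at 0.0756 and the force rose to 27 N. Drawing back straight up now.

Emit:
carry_out --plan '[{"x": 0,"y": 0,"z": -0.003,"ax": 0,"ay": 0,"az": 0,"hand": 0},{"x": 0,"y": 0,"z": -0.01,"ax": 0,"ay": 0,"az": 0,"hand": 0},{"x": 0,"y": 0,"z": -0.025,"ax": 0,"ay": 0,"az": 0,"hand": 0},{"x": 0,"y": 0,"z": -0.045,"ax": 0,"ay": 0,"az": 0,"hand": 0},{"x": 0,"y": 0,"z": -0.07,"ax": 0,"ay": 0,"az": 0,"hand": 0},{"x": 0,"y": 0,"z": -0.095,"ax": 0,"ay": 0,"az": 0,"hand": 0},{"x": 0,"y": -0.01,"z": -0.115,"ax": 0,"ay": 0,"az": 0,"hand": 0},{"x": 0,"y": -0.03,"z": -0.13,"ax": 0,"ay": 0,"az": 0,"hand": 0},{"x": 0,"y": -0.05,"z": -0.14,"ax": 0,"ay": 0,"az": 0,"hand": 0},{"x": 0,"y": -0.065,"z": -0.14,"ax": 0,"ay": 0,"az": 0,"hand": 0},{"x": 0,"y": -0.07,"z": -0.14,"ax": 0,"ay": 0,"az": 0,"hand": 0},{"x": 0,"y": -0.07,"z": -0.14,"ax": 0,"ay": 0,"az": 0,"hand": 0}]'

```text
clock: 10.7
tcp_pos: [0.3976, 0.0304, 0.2156]
orientation: [0.0, 0.755, 0.655, 0.001]
wrist_force: [0.5, -0.9, -0.4]
finger_gap: -0.0
```

```bash
python3 - <<'E'
from h import *
a=viewer.read_camera("scene")[:,:,::-1]; cv2.imwrite("pics/f1.png",a)
cv2.imwrite("pics/f2.png",viewer.read_camera("top")[:,:,::-1])
o=cv2.imread("pics/scene0.png"); x=np.vstack([o[180:300,220:410],a[180:300,220:410]])
cv2.imwrite("pics/f3.png",cv2.resize(x,None,fx=2.5,fy=2.5,interpolation=cv2.INTER_CUBIC))
s=status.get_state(); print(s['clock'],s['tcp_pos'],s['wrist_force'])
E
```

```text
10.8 [0.39888719 0.03017973 0.21532902] [ 0.44749296  0.76592602 -0.42696826]
```

View pics/f1.png

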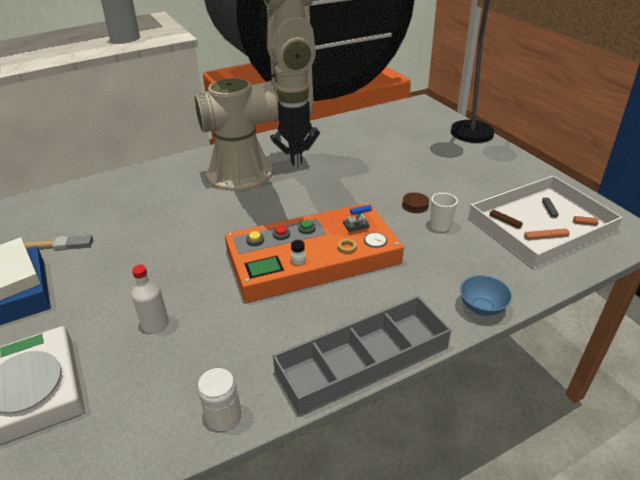

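View pics/f3.png

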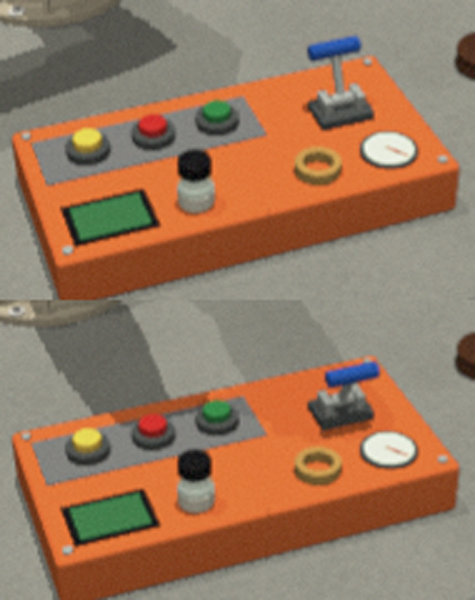

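The before/after crop shows the handle shut, with the bar now at (352,375). The green cap is up at (217,410), and the jar (196,480) and ring (318,465) haven't moved. The hand is well clear, so I'm handing in.

```bash
python3 -c "
from workcell import env
print(env.hand_in())"
```

```text
the job is handed in; nothing more can be done
None
```

I shut the vent handle first, then pressed the green button once and drew the hand clear. The job was handed in at about 10.8 s. No verdict was reported, so success rests on my own checks.

- **Vent handle:** I pushed it with closed fingertips until it stopped moving and the force rose to about 9 N. In the picture the bar lies where I predicted for 1.0 rad, and it stayed there after the hand left.
- **Green button:** I pressed it until it bottomed out with the fingertips at z = 0.0756 m. It reached about 5.6 N at full travel, but my last step drove the wrist reading to 26.8 N vertically and about 28 N in total. That is close to the 30 N limit and firmer than I intended. I only read the force at the end of each step, so a short peak above that can't be ruled out.
- **Final pictures:** All three caps look up, and the jar, ring, pulley wheel, bottle and cup are where they started. The hand is at z = 0.215 m, touching nothing, with the wrist force down to about 1 N of noise.
- **Disagreement in the measurements:** The two cameras differed by about 6–9 mm on the button positions. I used the top camera's values, and contact agreed with them.

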